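# Fold the pipe caliper and put it away in its case

## Task

On the bench by the water-treatment unit lies a two-legged metal pipe caliper with its legs open. Fold it shut before putting it away, then lay it flat, either way round, on the bottom of the long empty bay of the open grey case (the shorter recess across it is only finger room) and let go. Leave the steel bracket and the wrench where they are.

Things in the scene. Friction and masses are not known exactly. Their poses are not given: they have to be found in the camera images.
- caliper_pivot (a point): Pivot of the folding caliper: two dark grey metal legs on a 32 mm pivot disc with brass rivet, lying flat, 16 mm thick, 171 mm long, 0.18 kg. Site on the pivot axis, 8 mm up (half its thickness). Its x axis runs along the -y leg to its tip 155 mm away; z up. Open, the tool is symmetric about the bisector, which leaves the pivot at half the joint angle from x towards +y.
- caliper_mid (a point): Point of the same caliper 70 mm from the pivot along its x axis (same axes), 8 mm up: the tool's centre once shut. Each leg is a bar 10 mm wide; shut, they are 29 mm over their outer edges. A grip over both legs, across the bisector and 60 mm from the pivot (52 to 67 mm over the outer edges when open), folds it as it closes, and holds it.
- caliper_leg (a joint): Opening angle of the caliper in rad: 0 = shut (stop), starts between 0.4 and 0.6; grows as the +y leg turns away from the other about the pivot. It stays where it is left (friction 0.04 N m).
- case_bay (a point): Centre of the empty bay's floor, 5 mm above the bench, in the fixed grey case (210 x 260, 23 mm high, black insert 21 high). Bay: 200 mm along this point's y axis, 56 along x. An equally deep finger recess crosses it at the middle: 70 mm along y, from 75 mm on the -x side to 70 on the +x side, where beyond it a folded wooden rule lies, top 24 mm above the bench.
- bracket: Bystander: flat L-shaped dark steel bracket without a hinge, 100 x 81 mm, 6 mm thick; origin under its corner, legs to +x and +y.
- wrench: Bystander: steel wrench, 160 mm long, lying along its x axis; origin under its middle.
There are look-alikes about, which are no part of the job. Leave any blue look-alike of the part that bears caliper_pivot alone.

How it is judged:
On the way:
1. the caliper is folded shut (within 0.12 rad) while still away from the bay (its site more than 100 mm from the bay's centre) (value of joint caliper_leg below 0.12 rad and horizontal distance between caliper_mid and case_bay above 0.1 m), for 0.2 s.
At the end, for the whole second after the job is handed in: The caliper lies shut (within 0.15 rad) and still in the bay, either way round: its site within 20 mm across, 30 mm along and 3 to 12 mm above the bay floor's centre, along the bay within 0.22 rad and flat within 0.08 rad (value of joint caliper_leg below 0.15 rad and x of caliper_mid in the frame of case_bay between -0.02 and 0.02 m and y of caliper_mid in the frame of case_bay between -0.03 and 0.03 m and z of caliper_mid in the frame of case_bay between 0.003 and 0.012 m and angle between caliper_mid's own z axis and vertical below 0.08 rad and angle between the x axis of caliper_mid and the y axis of case_bay, either way round below 0.22 rad and linear speed of caliper below 0.02 m/s); the robot touches nothing.
It fails at once if the bracket is moved by more than 30 mm (distance of bracket from where it was at the start of the episode above 0.03 m).
It fails at once if the wrench is moved by more than 30 mm (distance of wrench from where it was at the start of the episode above 0.03 m).
It also fails if it takes over 38 s, if anything falls off the work surface, if the arm or the gripper's body presses on something with over 40 N, if the wrist force passes 120 N, or if a joint passes its speed limit or range.

## Robot

A 7-joint arm with a two-finger parallel gripper is mounted at the origin on the work surface. World frame = base frame: x ahead of the robot, y to its left, z up, the work surface at z = 0. Lengths are in m, angles in rad, forces in N, time in s.
With the tool pointing down it reaches from about 0.35 to 0.9 m from the base axis. Payload 19.9 kg.
Tool frame: the origin (TCP) lies midway between the tips of the shut fingers; the grasp point (between the pads) lies 19 mm behind it (bot.grasp_offset is the distance from the TCP to the grasp point, in m); x points along the fingers, z is the direction in which the jaws open and shut, and the axes are right-handed (so a half turn about x gives the same grasp; the last joint's range is limited). The gripper opens to 94 mm and grips with 3 to 60 N. Pads are 16 mm wide; open, the fingers measure 119 mm over their backs; the gripper's body (75 mm by 177 mm) begins 78 mm behind the grasp point.
Start: joints at [1.218, 0.417, -0.01, 1.614, 0.005, 1.111, -0.053], TCP at [0.192, -0.595, 0.205] pointing down, gripper open.
Joint ranges: [-2.81, 2.81], [-0.39, 2.02], [-1.27, 1.25], [0.06, 2.57], [-1.19, 4.33], [0.19, 2], [-2.82, 2.82]. Speed limits (rad/s): [1.89, 1.89, 2.39, 2.39, 3.01, 3.01, 3.01].

## Interface

Orientations are given as a unit quaternion [x, y, z, w].
In Python, from cell import bot gives the robot as it stands.
- The arm moves only by the tool carry_out, never from a script. Its argument "motion" is a list of rows, each an object with "offset": the shift along the world's x, y, z in units of 40 mm (1.0 is 40 mm), a list of three; "turn": the turn, a rotation vector about the world's x, y, z in units of 6 degrees (1.0 is 6 degrees), a list of three. A call has 1 to 8 rows; each row shifts and turns the commanded pose from where the row before left it; what a row does not reach is not made up. A row lasts 1/10 s, in which the tool goes at most 50 mm and 8.59 degrees, less where a joint would pass 70% of its speed; a pose out of reach is approached as far as the arm can. A call is refused whole if a number of a shift passes 1 or a number of a turn 1, either way. A call with a gripper value outside its range is refused whole. "fingers" is the closure, from 0 (fully open) to 1 (shut), set as the call begins (left out, the last holds). The fingers move at their own pace and stop on an object; "newtons" is the grip in N (left out, the last holds). Time passes only in rows, so rows that do not move let the fingers close. It gives the time, the measured TCP pose, the force and the opening at its end, in the units of the state.
- bot.sense(): the state, without advancing time (a new reading comes with each control period).
- bot.camera(name): name is "scene" or "side" or "wrist"; returns the picture (384x512x3 uint8, red, green, blue); there is no depth.
- bot.calibration(name): a dict with "fx", "fy", "cx", "cy" (pixels), "k1" (the pictures are not rectified: a ray, as slopes to the right and down, at radius r is drawn at 1 + k1 r^2 times it, then the intrinsics apply), "R" (3x3) and "t" (3): a world point X has camera coordinates R X + t. Camera axes: x right, y down, z forward; pixel columns grow to the right and rows downward; lengths in m; the calibration is good to about 2 mm. A picture is of the moment at which its call begins: read the wrist's pose just before it. calibration takes no time and is no camera call; for the wrist camera it gives the pose at the moment of the call.
- bot.hand_in(): hands the job in, once; it reports no verdict.
Trained networks look in the newest picture that a camera, given by its name, has taken for a name from the list of things; names that differ only in an ending like _2 or _b are one class to them, and where a whole thing is asked for, a point or a joint stands for the part that bears it (a point fixed in the world has none). Each returns a list of dicts, best first, with "score" (0 to 1); they miss things now and then, are a little off and sometimes report something else, mostly with a low value. They report only what shows in the picture. A call takes as long as a camera call. They do not tell look-alikes from the thing itself.
- bot.search_frame(camera, query): "centre" ([column, row] in pixels, amid what is visible of it).
- bot.cut_out(camera, query): "region" (384x512 bool, what is visible of it) and "centre" ([column, row] in pixels, amid what is visible of it).
The state is a dict: "time": time; "joint_positions": joint angles; "dq": joint speeds; "joint_torque": joint torques, N m; "position": TCP position; "tool_rot": TCP orientation; "wrist_force": force on the tool from outside, world axes, zero at the start; "moment": the same for the moment, N m; "width": opening from 0.0 (shut) to 1.0 (fully open).
Only numpy, scipy, OpenCV 4.12 (cv2) and the standard library are available. Lean on these libraries where they do the work, as an engineer would, in place of code of your own. Each camera call takes 0.05 s, during which the arm holds its last target.

## Working session

There is one attempt and no reset: what is moved stays moved. The work goes in short steps, Python scripts to look and compute and a tool call to move; the robot and the scene stay as the last step left them, time stands still between calls to the robot, and variables do not carry over. Pictures are saved under pics/ and viewed, and the job is handed in when it is done.

Besides the shell and the picture viewer there is one more tool, called after "Emit:" as name([rows], argument=value, ...), one row to a line, values as JSON. carry_out: Moves the arm, as the interface text tells. Its arguments: {"type":"object","properties":{"motion":{"type":"array","items":{"type":"object","properties":{"offset":{"type":"array","items":{"type":"number"}},"turn":{"type":"array","items":{"type":"number"}}}}},"fingers":{"type":"number"},"newtons":{"type":"number"}},"required":["motion"]}

```bash
ls; mkdir -p pics
python3 - <<'E'
from cell import bot
import cv2
s=bot.sense(); print(s)
print(bot.grasp_offset)
for n in ["scene","side","wrist"]:
    im=bot.camera(n); cv2.imwrite(f"pics/{n}0.png",im[:,:,::-1])
    c=bot.calibration(n); print(n,c)
    for q in ["caliper_pivot","bracket","wrench"]:
        print(q,[(round(d['score'],2),[round(float(x)) for x in d['centre']]) for d in bot.search_frame(n,q)])
E
```

```text
pics
{'time': 0.0, 'joint_positions': array([ 1.21746909,  0.41795936, -0.0103079 ,  1.61413925,  0.00469552,
        1.11070393, -0.05302666]), 'dq': array([-1.17925220e-03,  1.41926426e-03,  2.50668184e-04,  2.02939486e-03,
        2.30061698e-05, -1.93330882e-03, -8.14764597e-04]), 'joint_torque': array([-1.00907637e-03, -8.51256537e+01,  6.38545342e-01, -4.25988221e+01,
       -4.87990770e-02,  1.86234119e-02,  1.07659012e-04]), 'position': array([ 0.19163038, -0.59451726,  0.20484907]), 'tool_rot': array([ 0.41652054,  0.57192847, -0.41607588,  0.57121741]), 'wrist_force': array([-0.47838454, -0.14604694,  0.12922626]), 'moment': array([0.02095132, 0.05684262, 0.00299238]), 'width': 1.002102656763212}
0.0188
scene {'fx': 413.99314416785774, 'fy': 413.99314416785774, 'cx': 253.1825932525021, 'cy': 198.55781831876408, 'k1': -0.052119277993147334, 'R': array([[-0.4889075 ,  0.87225413,  0.01192422],
       [ 0.50970955,  0.29673722, -0.80755384],
       [-0.70793053, -0.38874124, -0.58967331]]), 't': array([ 0.25891419, -0.2776176 ,  1.38993418])}
caliper_pivot [(0.98, [396, 240]),
[... 283 characters left out ...]
],
       [-0.12249329, -0.69646844, -0.70705524],
       [ 0.09987079,  0.70015399, -0.70697257]]), 't': array([-0.57179045,  0.12535463,  0.89386272])}
caliper_pivot [(0.77, [224, 182]), (0.74, [214, 136]), (0.6, [293, 145])]
bracket [(0.92, [295, 222])]
wrench [(0.65, [201, 227])]
wrist {'fx': 287.0755627649729, 'fy': 287.0755627649729, 'cx': 254.80155529655696, 'cy': 190.61660698262878, 'k1': -0.022348168647043847, 'R': array([[ 3.06199351e-01, -9.51967402e-01, -1.49362195e-04],
       [-9.14735091e-01, -2.94267059e-01,  2.76887362e-01],
       [-2.63631695e-01, -8.46461038e-02, -9.60902371e-01]]), 't': array([-0.62487799, -0.02861697,  0.39170493])}
caliper_pivot []
bracket []
wrench []
```

View pics/scene0.png

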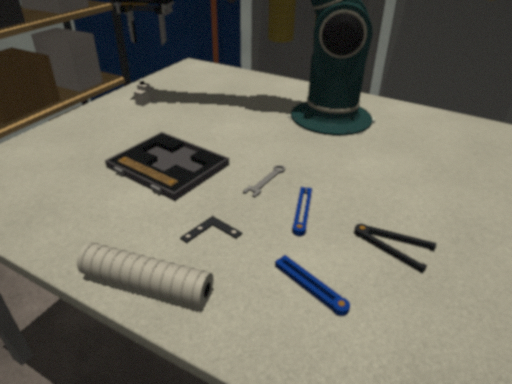

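View pics/side0.png

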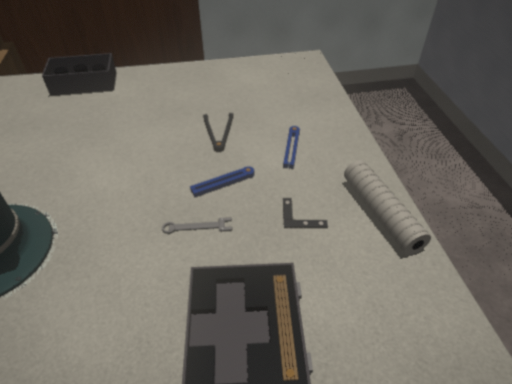

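View pics/wrist0.png

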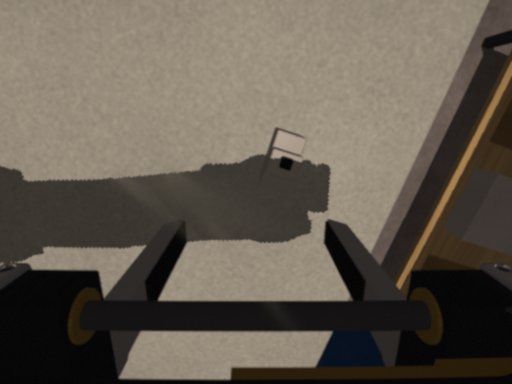

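The scene view shows the dark caliper with its pivot at about (363,230) and tips at (434,246) and (424,268). In the side view the pivot is at (219,149) and the tips at (206,115) and (232,114). The case is at about (168,163) in the scene view, and its bay is the cross-shaped hole. The blue tools are the look-alikes.

```bash
cat > h.py <<'E'
import numpy as np, cv2
def K(c): return np.array([[c['fx'],0,c['cx']],[0,c['fy'],c['cy']],[0,0,1.]])
def ray(c,p):
    d=np.array([c['k1'],0,0,0,0],float)
    u=cv2.undistortPoints(np.array(p,float).reshape(-1,1,2),K(c),d).reshape(-1,2)
    R=np.array(c['R']);o=-R.T@np.array(c['t'])
    return o,(np.c_[u,np.ones(len(u))]@R)
def plane(c,p,z):
    o,d=ray(c,p); return o+d*((z-o[2])/d[:,2])[:,None]
def proj(c,X):
    d=np.array([c['k1'],0,0,0,0],float)
    r,_=cv2.Rodrigues(np.array(c['R'])); return cv2.projectPoints(np.array(X,float).reshape(-1,1,3),r,np.array(c['t'],float),K(c),d)[0].reshape(-1,2)
def tri(obs):
    A=np.zeros((3,3));b=np.zeros(3)
    for c,p in obs:
        o,d=ray(c,[p]);d=d[0]/np.linalg.norm(d[0]);P=np.eye(3)-np.outer(d,d);A+=P;b+=P@o
    X=np.linalg.solve(A,b)
    return X,[float(np.linalg.norm(proj(c,[X])[0]-np.array(p))) for c,p in obs]
E
python3 - <<'E'
from cell import bot
from h import *
np.set_printoptions(precision=4,suppress=True)
a=bot.calibration("scene");b=bot.calibration("side")
for n,p,q in [("piv",(363,230),(219,149)),("t1",(434,246),(206,115)),("t2",(424,268),(232,114))]:
    print(n,tri([(a,p),(b,q)]),plane(a,[p],.012),plane(b,[q],.012))
print("case corners side",plane(b,[(190,267),(294,265),(184,384),(308,374)],.022))
print("case corners scene",plane(a,[(107,163),(163,133),(228,161),(176,196)],.022))
print("bay long cross scene",plane(a,[(175,158)],.005), plane(b,[(231,330)],.005))
print("brk",plane(b,[(295,222)],.0),"wr",plane(b,[(201,227)],0))
E
```

```text
piv (array([0.5325, 0.2724, 0.0018]), [2.997228699465414, 2.359088382688707]) [[0.5363 0.277  0.012 ]] [[0.5355 0.251  0.012 ]]
t1 (array([0.5134, 0.4226, 0.0119]), [0.5866213919453973, 0.4070444325950937]) [[0.5118 0.4232 0.012 ]] [[0.514  0.4206 0.012 ]]
t2 (array([0.591 , 0.416 , 0.0116]), [1.257599845019971, 0.8145939993861648]) [[0.5883 0.4172 0.012 ]] [[0.5921 0.4118 0.012 ]]
case corners side [[ 0.4364 -0.1322  0.022 ]
 [ 0.6458 -0.1631  0.022 ]
 [ 0.4148 -0.3591  0.022 ]
 [ 0.6176 -0.3768  0.022 ]]
case corners scene [[ 0.6229 -0.3917  0.022 ]
 [ 0.4136 -0.3735  0.022 ]
 [ 0.453  -0.1202  0.022 ]
 [ 0.6498 -0.141   0.022 ]]
bay long cross scene [[ 0.4897 -0.2711  0.005 ]] [[ 0.502  -0.2718  0.005 ]]
brk [[ 0.681  -0.0323  0.    ]] wr [[ 0.4655 -0.0102  0.    ]]
```

Run:
```python
from cell import bot
from h import *
from scipy.spatial.transform import Rotation as Ro
np.set_printoptions(precision=4,suppress=True)
s=bot.sense();print(Ro.from_quat(s['tool_rot']).as_matrix(),s['position'],s['time'])
c=bot.calibration("wrist");print("cam pos",-c['R'].T@c['t'], c['R'])
print(plane(c,[(256,192)],0))
```

```text
[[-0.0001  0.9518  0.3068]
 [ 0.0001  0.3068 -0.9518]
 [-1.     -0.     -0.0001]] [ 0.1917 -0.5948  0.2054] 0.6
cam pos [ 0.2684 -0.5701  0.3843] [[ 0.3062 -0.952  -0.0001]
 [-0.9147 -0.2942  0.2769]
 [-0.2636 -0.0847 -0.9609]]
[[ 0.1616 -0.6062  0.    ]]
```

Emit:
carry_out([
  {"offset": [0.6,0.7,0.2],"turn": [0,0,1]},
  {"offset": [0.6,0.7,0.2],"turn": [0,0,1]},
  {"offset": [0.6,0.7,0.2],"turn": [0,0,1]},
  {"offset": [0.6,0.7,0.2],"turn": [0,0,1]},
  {"offset": [0.6,0.7,0.2],"turn": [0,0,1]},
  {"offset": [0.6,0.7,0.2],"turn": [0,0,1]},
  {"offset": [0.6,0.7,0.2],"turn": [0,0,1]},
  {"offset": [0.6,0.7,0.2],"turn": [0,0,1]},
], fingers=0)

```text
time: 1.4
position: [0.3845, -0.3696, 0.27]
tool_rot: [0.146, 0.692, -0.146, 0.692]
wrist_force: [1.1, -0.5, 0.4]
width: 1.0
```

Emit:
carry_out([
  {"offset": [0.6,0.7,0],"turn": [0,0,1]},
  {"offset": [0.6,0.7,0],"turn": [0,0,1]},
  {"offset": [0.3,0.3,0],"turn": [0,0,0.9]},
  {"offset": [0,0,0]},
  {"offset": [0,0,0]},
])

```text
schema error: expected keys offset, turn
```

```bash
cat > look.py <<'E'
import sys,pickle
from cell import bot
from h import *
from scipy.spatial.transform import Rotation as Ro
np.set_printoptions(precision=4,suppress=True)
n=sys.argv[1]
c=bot.calibration("wrist"); im=bot.camera("wrist"); cv2.imwrite(f"pics/{n}.png",im[:,:,::-1])
pickle.dump(c,open(f"{n}.pkl","wb"))
s=bot.sense();print(s['time'],s['position'],s['wrist_force'],s['width'],s['joint_positions']);print(Ro.from_quat(s['tool_rot']).as_matrix())
E
python3 look.py case1
```

```text
1.45 [ 0.3891 -0.365   0.2714] [5.3976 6.1101 1.7339] 1.0014120612390676 [ 0.9542  0.2065 -0.2982  1.7538  0.0633  1.1887  0.2349]
[[ 0.0026  0.3927  0.9197]
 [-0.0001  0.9197 -0.3927]
 [-1.      0.0009  0.0025]]
```

View pics/case1.png

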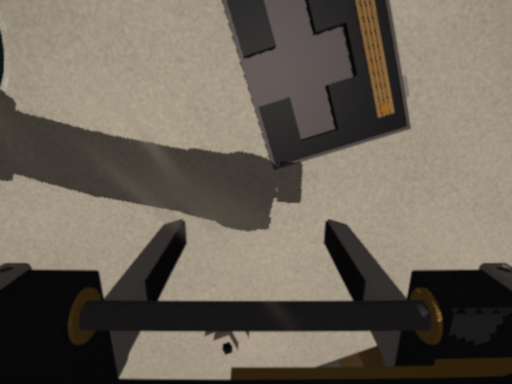

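The wrist view shows the near (-y) part of the case and the bay. I'm moving on so the whole case comes into view.

Emit:
carry_out([
  {"offset": [0.6,0.5,0.2],"turn": [0,0,1]},
  {"offset": [0.6,0.5,0.2],"turn": [0,0,1]},
  {"offset": [0.6,0.5,0.2],"turn": [0,0,0.8]},
  {"offset": [0,0,0],"turn": [0,0,0]},
  {"offset": [0,0,0],"turn": [0,0,0]},
])

```text
time: 1.95
position: [0.4557, -0.3109, 0.2933]
tool_rot: [0.045, 0.706, -0.045, 0.706]
wrist_force: [-0.0, -0.6, -0.5]
width: 1.0
```

```bash
python3 look.py case2
```

```text
2.0 [ 0.4551 -0.3115  0.2931] [ 0.1693 -0.4192  0.6392] 0.9956562322978312 [ 0.8634  0.2338 -0.38    1.6772  0.0911  1.2484  0.334 ]
[[-0.0006  0.1295  0.9916]
 [-0.0001  0.9916 -0.1295]
 [-1.     -0.0002 -0.0006]]
```

View pics/case2.png

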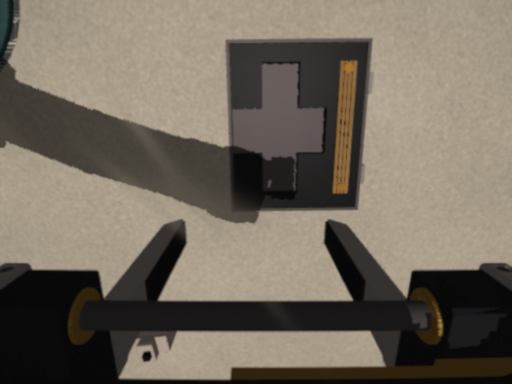

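All of the case is in view. Its corners are at (227,40), (371,39), (358,209) and (231,211), and the bay runs from about rows 63 to 191 and columns 262 to 299.

Run:
```python
from cell import bot
from h import *
import pickle
np.set_printoptions(precision=4,suppress=True)
c=pickle.load(open("case2.pkl","rb"))
o=plane(c,[(227,40),(371,39),(358,209),(231,211)],.023);print(o)
print("mean",o.mean(0),"sides",[np.linalg.norm(o[i]-o[(i+1)%4]) for i in range(4)])
for d in (o[0]-o[3],o[1]-o[2]): print(np.degrees(np.arctan2(d[1],d[0])))
for d in (o[1]-o[0],o[2]-o[3]): print(np.degrees(np.arctan2(d[1],d[0])))
for z in (.005,.021):
  b=plane(c,[(262,63),(299,64),(295,191),(264,191)],z);print(z,b,b.mean(0),[np.linalg.norm(b[i]-b[(i+1)%4]) for i in range(4)])
# height check by two views: wrist 2, wrist 1, scene corners
c1=pickle.load(open("case1.pkl","rb"));s=bot.calibration("scene");sd=bot.calibration("side")
print("corner -x-y",tri([(c,(231,211)),(c1,(275,166)),(s,(163,133))]) if 0 else tri([(c,(231,211)),(c1,(275,166))]))
print("corner +x-y",tri([(c,(358,209)),(c1,(409,128)),(s,(107,163))]))
print("corner +x-y",tri([(c,(358,209)),(c1,(409,128))]))
print("corner +x+y",tri([(c,(371,39)),(s,(176,193))]))
print("corner +x+y",tri([(c,(371,39)),(sd,(294,264))]))
print("corner -x+y",tri([(c,(227,40)),(sd,(190,267))]))
# local refs: floor inner corner near
print("floor corner",tri([(c,(295,191)),(c1,(336,127))]), tri([(c,(264,191)),(c1,(302,137))]))
```

```text
[[ 0.4386 -0.1329  0.023 ]
 [ 0.6423 -0.1574  0.023 ]
 [ 0.6153 -0.4127  0.023 ]
 [ 0.4053 -0.389   0.023 ]]
mean [ 0.5254 -0.273   0.023 ] sides [np.float64(0.20519349985729313), np.float64(0.2567860915872153), np.float64(0.21126260080716383), np.float64(0.25823339588565436)]
82.60419429209445
83.9541471830708
-6.839915582620498
-6.444002318492869
0.005 [[ 0.4849 -0.1671  0.005 ]
 [ 0.5402 -0.1756  0.005 ]
 [ 0.5159 -0.3737  0.005 ]
 [ 0.4638 -0.3669  0.005 ]] [ 0.5012 -0.2708  0.005 ] [np.float64(0.055864924067869484), np.float64(0.19951525793835695), np.float64(0.05253915289930319), np.float64(0.2008918978594463)]
0.021 [[ 0.4843 -0.1693  0.021 ]
 [ 0.5376 -0.1775  0.021 ]
 [ 0.5142 -0.3688  0.021 ]
 [ 0.4639 -0.3623  0.021 ]] [ 0.5    -0.2695  0.021 ] [np.float64(0.05395161232787494), np.float64(0.19268208145613827), np.float64(0.0507397451362231), np.float64(0.19401157298551824)]
corner -x-y (array([ 0.4107, -0.3772,  0.0581]), [0.5121424000803638, 0.568262280186813])
corner +x-y (array([ 0.6146, -0.4122,  0.0143]), [2.936189091057935, 1.832046359024169, 2.866960962725142])
corner +x-y (array([ 0.6179, -0.4161,  0.0124]), [0.6986645087969905, 0.8152637479211167])
corner +x+y (array([ 0.6406, -0.1537,  0.0205]), [2.9546723359023366, 1.7894952252883587])
corner +x+y (array([ 0.6473, -0.1554,  0.0133]), [0.8691612033482493, 0.5386449333989767])
corner -x+y (array([ 0.4375, -0.133 ,  0.0231]), [0.7471612645177822, 0.5312974043813916])
floor corner (array([ 0.5138, -0.3675,  0.0253]), [0.00882440113577598, 0.009990287023942751]) (array([ 0.4638, -0.3612,  0.024 ]), [0.11909914196263845, 0.13284156779192854])
```

Emit:
carry_out([
  {"offset": [0.15,0.5,0],"turn": [0,0,0]},
  {"offset": [0.15,1,0],"turn": [0,0,0]},
  {"offset": [0.15,1,0],"turn": [0,0,0]},
  {"offset": [0.15,1,0],"turn": [0,0,0]},
  {"offset": [0.15,1,0],"turn": [0,0,0]},
  {"offset": [0.15,1,0],"turn": [0,0,0]},
  {"offset": [0.15,1,0],"turn": [0,0,0]},
  {"offset": [0.15,1,0],"turn": [0,0,0]},
])

```text
time: 2.8
position: [0.5034, -0.0107, 0.2933]
tool_rot: [0.046, 0.706, -0.047, 0.706]
wrist_force: [1.2, -0.8, 0.3]
width: 1.002
```

Emit:
carry_out([
  {"offset": [0.15,1,0],"turn": [0,0,0]},
  {"offset": [0.15,1,0],"turn": [0,0,0]},
  {"offset": [0.15,1,-0.2],"turn": [0,0,0]},
  {"offset": [0.15,1,-0.2],"turn": [0,0,0]},
  {"offset": [0.15,1,-0.2],"turn": [0,0,0]},
  {"offset": [0.15,0.5,0],"turn": [0,0,0]},
  {"offset": [0,0,0],"turn": [0,0,0]},
  {"offset": [0,0,0],"turn": [0,0,0]},
])

```text
time: 3.6
position: [0.5399, 0.2079, 0.269]
tool_rot: [0.046, 0.706, -0.046, 0.705]
wrist_force: [-0.4, 0.1, 0.2]
width: 0.998
```

```bash
python3 look.py cal1
```

```text
3.65 [0.54   0.2074 0.2691] [ 0.3206 -0.6681  0.131 ] 1.0002488522554986 [ 0.1297  0.3541 -0.7021  1.6373  0.2397  1.239  -0.7509]
[[-0.0004  0.1299  0.9915]
 [-0.0008  0.9915 -0.1299]
 [-1.     -0.0009 -0.0003]]
```

View pics/cal1.png

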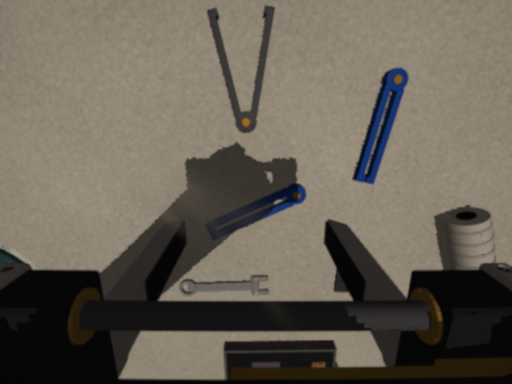

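The caliper is in view, with its brass pivot at (246,122) and tips at (212,12) and (269,9). Next I'll triangulate it using the scene and side views.

Run:
```python
from cell import bot
from h import *
import pickle
np.set_printoptions(precision=4,suppress=True)
for n in ("wrist","side","scene"):
    if n!="wrist": im=bot.camera(n); cv2.imwrite(f"pics/{n}1.png",im[:,:,::-1])
    c=pickle.load(open("cal1.pkl","rb")) if n=="wrist" else bot.calibration(n)
    for d in bot.cut_out(n,"caliper_pivot"):
        m=d['region'].astype(np.uint8);
        ys,xs=np.nonzero(m)
        print(n,d['score'],d['centre'],m.sum(),xs.min(),xs.max(),ys.min(),ys.max())
        np.save(f"m_{n}_{int(xs.mean())}.npy",m)
c=pickle.load(open("cal1.pkl","rb"))
P=plane(c,[(246,122),(212,12),(269,9)],.014);print(P)
for t in P[1:]:
    d=t-P[0];print(np.linalg.norm(d),np.degrees(np.arctan2(d[1],d[0])))
im=cv2.imread("pics/side1.png");cv2.imwrite("pics/side1z.png",cv2.resize(im[95:165,180:260],None,fx=9,fy=8,interpolation=cv2.INTER_CUBIC))
im=cv2.imread("pics/cal1.png");cv2.imwrite("pics/cal1z.png",cv2.resize(im[0:140,190:290],None,fx=4,fy=4,interpolation=cv2.INTER_CUBIC))
```

```text
wrist 0.85 [379.5, 120.1] 2497 354 408 67 183
wrist 0.72 [256.0, 212.5] 2062 205 306 184 239
wrist 0.62 [255.0, 72.7] 2102 206 273 6 132
side 0.66 [290.1, 146.3] 370 283 299 125 168
side 0.65 [221.0, 138.3] 278 204 233 113 151
side 0.65 [223.4, 179.1] 761 191 253 167 196
scene 0.87 [393.8, 238.5] 1338 354 435 225 271
scene 0.86 [301.2, 214.0] 483 292 311 187 235
scene 0.71 [315.8, 285.0] 1538 275 350 255 316
[[0.5344 0.2699 0.014 ]
 [0.509  0.4191 0.014 ]
 [0.5854 0.4127 0.014 ]]
0.15135884967555263 99.66423408662408
0.1515468362004104 70.35552753439802
```

View pics/cal1z.png

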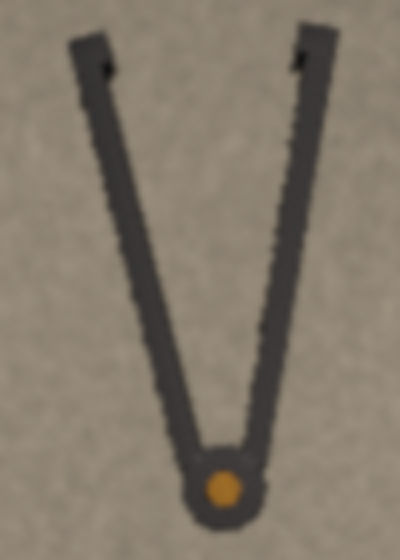

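View pics/side1z.png

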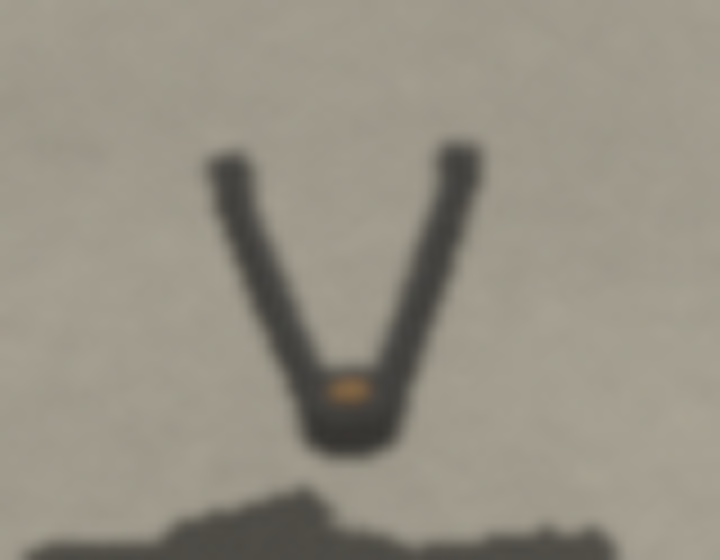

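Both zooms show the rivet clearly: at (246,122.2) in the wrist view and (218.9,143.7) in the side view.

Run:
```python
from cell import bot
from h import *
import pickle
np.set_printoptions(precision=4,suppress=True)
c=pickle.load(open("cal1.pkl","rb"));sd=bot.calibration("side");sc=bot.calibration("scene")
def q(x,y): return (180+x/9-.5,95+y/8-.5)
print(tri([(c,(245.9,122)),(sd,q(350,390))]))
print("tips",tri([(c,(212.2,10)),(sd,q(228,160))]),tri([(c,(269.5,7)),(sd,q(460,150))]))
for z in(.014,.016):
    P=plane(c,[(245.9,122),(212.2,10),(269.5,7)],z)
    a=[np.arctan2(*(t-P[0])[1::-1]) for t in P[1:]]
    bis=(a[0]+a[1])/2;u=np.array([np.cos(bis),np.sin(bis)])
    print(P[0],np.degrees(a),"bis",np.degrees(bis),"open",a[0]-a[1],"grip",P[0][:2]+.06*u, [np.linalg.norm(t-P[0]) for t in P[1:]])
```

```text
(array([0.5353, 0.27  , 0.0172]), [0.597996335665531, 0.3173199403647245])
tips (array([0.5102, 0.4215, 0.0137]), [0.40583546942971405, 0.18059155753587527]) (array([0.5874, 0.4153, 0.0128]), [0.7284498228417745, 0.32093991948256456])
[0.5343 0.27   0.014 ] [99.2197 70.2576] bis 84.73865171485991 open 0.5054856426953269 grip [0.5398 0.3297] [np.float64(0.15351495108613403), np.float64(0.1540560365919641)]
[0.5343 0.27   0.016 ] [99.2197 70.2576] bis 84.73865171485993 open 0.5054856426953271 grip [0.5398 0.3298] [np.float64(0.1528070695525694), np.float64(0.1533456600282089)]
```

Emit:
carry_out([
  {"offset": [0,0.8,-0.3],"turn": [0,0,0.37]},
  {"offset": [0,0.9,-0.7],"turn": [0,0,0]},
  {"offset": [0,0.9,-0.8],"turn": [0,0,0]},
  {"offset": [0,0.46,-1],"turn": [0,0,0]},
  {"offset": [0,0,-1],"turn": [0,0,0]},
  {"offset": [0,0,-1],"turn": [0,0,0]},
  {"offset": [0,0,-0.5],"turn": [0,0,0]},
  {"offset": [0,0,0],"turn": [0,0,0]},
])

```text
time: 4.7
position: [0.5385, 0.3302, 0.0548]
tool_rot: [0.031, 0.708, -0.032, 0.705]
wrist_force: [0.2, -0.9, 0.3]
width: 0.998
```

```bash
python3 look.py cal2
```

```text
4.75 [0.5394 0.331  0.0569] [-0.2508  0.1751  0.1577] 1.0011444308254145 [-0.1581  0.6827 -0.6166  1.6858  0.4726  0.9284 -1.0484]
[[-0.0016  0.0895  0.996 ]
 [-0.0008  0.996  -0.0895]
 [-1.     -0.0009 -0.0015]]
```

View pics/cal2.png

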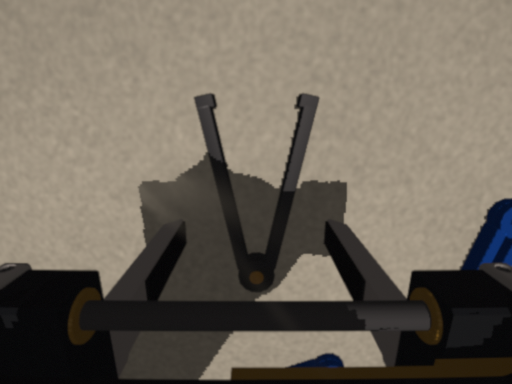

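Run:
```python
from h import *
import pickle
np.set_printoptions(precision=4,suppress=True)
c=pickle.load(open("cal2.pkl","rb"))
P=plane(c,[(256,277),(206,97),(307,96)],.016)
a=[np.arctan2(*(t-P[0])[1::-1]) for t in P[1:]]
bis=(a[0]+a[1])/2;u=np.array([np.cos(bis),np.sin(bis)])
print(P,np.degrees(a),"bis",np.degrees(bis),"open",a[0]-a[1],"grip",P[0][:2]+.06*u, [np.linalg.norm(t-P[0]) for t in P[1:]])
c1=pickle.load(open("cal1.pkl","rb"))
print(tri([(c,(256,277)),(c1,(245.9,122))]),tri([(c,(206,97)),(c1,(212.2,10))]),tri([(c,(307,96)),(c1,(269.5,7))]))
```

```text
[[0.5338 0.2704 0.016 ]
 [0.511  0.4214 0.016 ]
 [0.5837 0.4155 0.016 ]] [98.5865 71.026 ] bis 84.80625099125814 open 0.48102238378198536 grip [0.5393 0.3301] [np.float64(0.15270290109219198), np.float64(0.1534388189247446)]
(array([0.5341, 0.27  , 0.0154]), [0.3035976361087839, 0.179535764587476]) (array([0.5101, 0.4217, 0.013 ]), [0.6858401043232656, 0.37456937903902476]) (array([0.5858, 0.4159, 0.0095]), [1.348575644644724, 0.7474802878890606])
```

Emit:
carry_out([
  {"offset": [0,0,-0.5],"turn": [0,0,0]},
  {"offset": [0,0,-0.5],"turn": [0,0,0]},
  {"offset": [0,0,0],"turn": [0,0,0]},
  {"offset": [0,0,0],"turn": [0,0,0]},
  {"offset": [0,0,0],"turn": [0,0,0]},
])

```text
time: 5.25
position: [0.5406, 0.3321, 0.0193]
tool_rot: [0.032, 0.706, -0.031, 0.707]
wrist_force: [0.6, 0.1, 0.9]
width: 1.0
```

Emit:
carry_out([
  {"offset": [0,-0.04,-0.2],"turn": [0,0,0]},
  {"offset": [0,0,-0.18],"turn": [0,0,0]},
  {"offset": [0,0,0],"turn": [0,0,0]},
  {"offset": [0,0,0],"turn": [0,0,0]},
  {"offset": [0,0,0],"turn": [0,0,0]},
])

```text
time: 5.75
position: [0.5397, 0.3301, 0.0023]
tool_rot: [0.032, 0.706, -0.031, 0.706]
wrist_force: [0.5, 0.9, -0.3]
width: 1.0
```

Emit:
carry_out([
  {"offset": [0,0,0],"turn": [0,0,0]},
  {"offset": [0,0,0],"turn": [0,0,0]},
  {"offset": [0,0,0],"turn": [0,0,0]},
  {"offset": [0,0,0],"turn": [0,0,0]},
  {"offset": [0,0,0],"turn": [0,0,0]},
  {"offset": [0,0,0],"turn": [0,0,0]},
  {"offset": [0,0,0],"turn": [0,0,0]},
  {"offset": [0,0,0],"turn": [0,0,0]},
], fingers=1, newtons=25)

```text
time: 6.55
position: [0.5397, 0.33, 0.0022]
tool_rot: [0.032, 0.706, -0.032, 0.706]
wrist_force: [-0.6, -0.1, 0.7]
width: 0.354
```

```bash
python3 look.py cal3
```

```text
6.6 [0.5397 0.3299 0.0022] [-0.5702 -0.1438  1.0212] 0.31296335498609407 [-0.1843  0.7531 -0.576   1.7065  0.5234  0.8407 -1.0836]
[[-0.0001  0.0893  0.996 ]
 [-0.      0.996  -0.0893]
 [-1.     -0.     -0.0001]]
```

View pics/cal3.png

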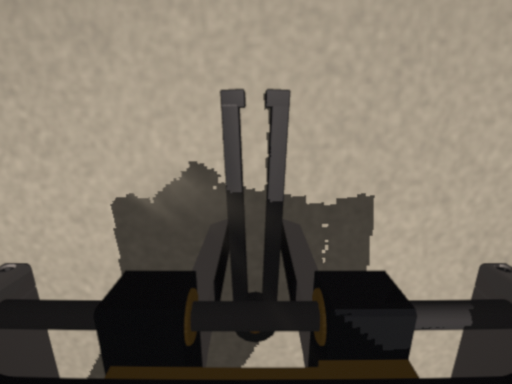

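The fingers are at 29.4 mm and the legs are parallel, so it is almost shut. I'll give it a little longer with a firmer grip, then lift.

Emit:
carry_out([
  {"offset": [0,0,0],"turn": [0,0,0]},
  {"offset": [0,0,0],"turn": [0,0,0]},
  {"offset": [0,0,0],"turn": [0,0,0]},
  {"offset": [0,0,0],"turn": [0,0,0]},
], newtons=40)

```text
time: 7.0
position: [0.5397, 0.33, 0.0023]
tool_rot: [0.032, 0.706, -0.032, 0.706]
wrist_force: [-1.3, 0.7, 1.3]
width: 0.299
```

```bash
python3 look.py cal4
```

```text
7.05 [0.5397 0.33   0.0022] [0.1582 0.5906 0.7894] 0.30202249715768237 [-0.1844  0.7531 -0.576   1.7065  0.5235  0.8407 -1.0836]
[[-0.0001  0.0892  0.996 ]
 [ 0.      0.996  -0.0892]
 [-1.      0.     -0.0001]]
```

View pics/cal4.png

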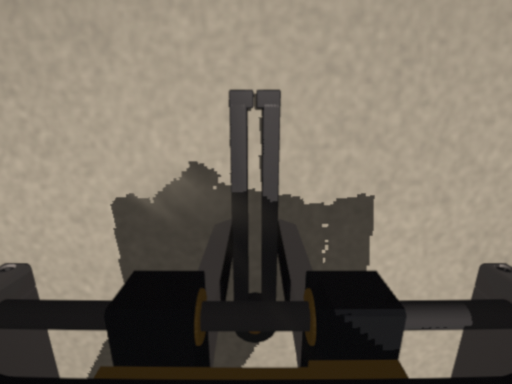

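It is shut now. Lifting and carrying it over.

Emit:
carry_out([
  {"offset": [0,0,0.3],"turn": [0,0,0]},
  {"offset": [0,0,0.6],"turn": [0,0,0]},
  {"offset": [0,0,0.8],"turn": [0,0,0]},
  {"offset": [0,-0.3,0.7],"turn": [0,0,0]},
  {"offset": [-0.1,-0.6,0.2],"turn": [0,0,0]},
  {"offset": [-0.1,-0.9,0],"turn": [0,0,0]},
  {"offset": [-0.1,-1,0],"turn": [0,0,0]},
  {"offset": [-0.1,-1,0],"turn": [0,0,0]},
])

```text
time: 7.85
position: [0.5233, 0.1766, 0.107]
tool_rot: [0.031, 0.706, -0.031, 0.707]
wrist_force: [1.4, -0.0, -1.5]
width: 0.299
```

Emit:
carry_out([
  {"offset": [-0.1,-1,0],"turn": [0,0,0]},
  {"offset": [-0.1,-1,0],"turn": [0,0,0]},
  {"offset": [-0.1,-1,0],"turn": [0,0,-0.28]},
  {"offset": [-0.1,-1,0],"turn": [0,0,0]},
  {"offset": [-0.1,-1,0],"turn": [0,0,0]},
  {"offset": [-0.1,-1,0],"turn": [0,0,0]},
  {"offset": [0,-1,0],"turn": [0,0,0]},
  {"offset": [0,-0.9,0],"turn": [0,0,0]},
])

```text
time: 8.65
position: [0.4994, -0.1401, 0.107]
tool_rot: [0.042, 0.706, -0.042, 0.706]
wrist_force: [-0.3, -1.2, -0.7]
width: 0.302
```

Emit:
carry_out([
  {"offset": [0,-0.8,0],"turn": [0,0,0]},
  {"offset": [0,-0.5,0],"turn": [0,0,0]},
  {"offset": [0,-0.3,0],"turn": [0,0,0]},
  {"offset": [0,0,0],"turn": [0,0,0]},
  {"offset": [0,0,0],"turn": [0,0,0]},
  {"offset": [0,0,0],"turn": [0,0,0]},
])

```text
time: 9.25
position: [0.5, -0.2006, 0.1064]
tool_rot: [0.041, 0.706, -0.041, 0.706]
wrist_force: [0.2, 0.8, -1.2]
width: 0.299
```

```bash
python3 look.py pl1
```

```text
9.3 [ 0.4999 -0.2007  0.1064] [ 0.2195  0.2498 -1.3464] 0.3028054572508068 [ 0.8012  0.4479 -0.5903  1.9019  0.3165  0.8851 -0.0634]
[[-0.      0.1165  0.9932]
 [ 0.0001  0.9932 -0.1165]
 [-1.      0.0001 -0.    ]]
```

View pics/pl1.png

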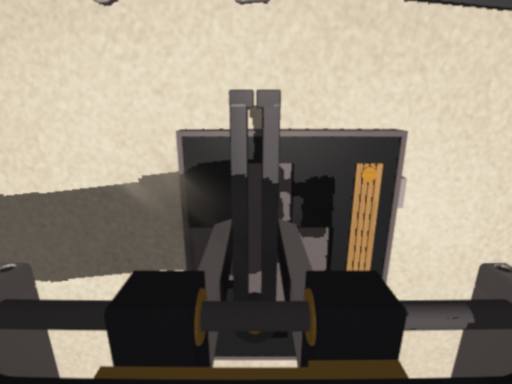

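The caliper is still seated and shut in the grip, with its tips at (242,98) and (268,98). The case's far edge is at (179,132)–(405,131). I'll check the case position again from here.

Run:
```python
from h import *
import pickle
np.set_printoptions(precision=4,suppress=True)
c=pickle.load(open("pl1.pkl","rb"));c2=pickle.load(open("case2.pkl","rb"))
print(plane(c,[(179,131),(405,131)],.023),plane(c,[(292,163)],.005))
print(tri([(c,(179,131)),(c2,(227,40))]),tri([(c,(405,131)),(c2,(371,39))]),tri([(c,(292,163)),(c2,(299,64))]))
```

```text
[[ 0.4392 -0.1321  0.023 ]
 [ 0.6416 -0.1557  0.023 ]] [[ 0.5396 -0.1767  0.005 ]]
(array([ 0.4384, -0.1322,  0.02  ]), [0.03051315853933621, 0.01948520263268569]) (array([ 0.6445, -0.1565,  0.0174]), [0.0628812445184122, 0.040607962960597495]) (array([ 0.5394, -0.176 ,  0.0085]), [0.21170784344640067, 0.1382594248247193])
```

Emit:
carry_out([
  {"offset": [0,-0.6,0],"turn": [0,0,0]},
  {"offset": [0,-0.8,0],"turn": [0,0,0]},
  {"offset": [0,-0.6,-0.2],"turn": [0,0,0]},
  {"offset": [0,0,-0.6],"turn": [0,0,0]},
  {"offset": [0,0,-0.6],"turn": [0,0,0]},
  {"offset": [0,0,-0.3],"turn": [0,0,0]},
  {"offset": [0,0,0],"turn": [0,0,0]},
  {"offset": [0,0,0],"turn": [0,0,0]},
])

```text
time: 10.1
position: [0.5003, -0.2816, 0.039]
tool_rot: [0.042, 0.706, -0.042, 0.706]
wrist_force: [-0.1, 0.5, -1.9]
width: 0.299
```

```bash
python3 look.py pl2
```

```text
10.15 [ 0.5004 -0.2819  0.0393] [-0.0001  0.373  -1.4362] 0.3014437166179189 [ 0.8571  0.5938 -0.5148  1.8514  0.3952  0.7979  0.0176]
[[ 0.001   0.1177  0.993 ]
 [-0.0006  0.993  -0.1177]
 [-1.     -0.0005  0.001 ]]
```

View pics/pl2.png

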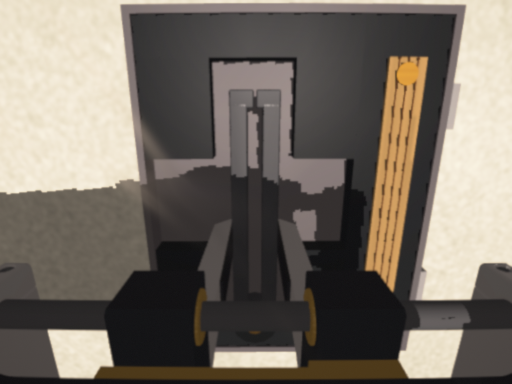

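The caliper is centred over the bay (columns 213–296, tool middle at about 255). Lowering.

Emit:
carry_out([
  {"offset": [0,0,-0.3],"turn": [0,0,0]},
  {"offset": [0,0,-0.3],"turn": [0,0,0]},
  {"offset": [0,0,-0.1],"turn": [0,0,0]},
  {"offset": [0,0,0],"turn": [0,0,0]},
  {"offset": [0,0,0],"turn": [0,0,0]},
  {"offset": [0,0,0],"turn": [0,0,0]},
])

```text
time: 10.75
position: [0.4999, -0.2821, 0.0105]
tool_rot: [0.042, 0.706, -0.042, 0.706]
wrist_force: [0.1, 0.1, -1.9]
width: 0.299
```

```bash
python3 look.py pl3
```

```text
10.8 [ 0.4999 -0.2822  0.0105] [-0.1179  0.0469 -2.3239] 0.2991004660996697 [ 0.8393  0.6363 -0.4912  1.8612  0.4245  0.7488 -0.0053]
[[ 0.0003  0.1183  0.993 ]
 [-0.0003  0.993  -0.1183]
 [-1.     -0.0003  0.0004]]
```

View pics/pl3.png

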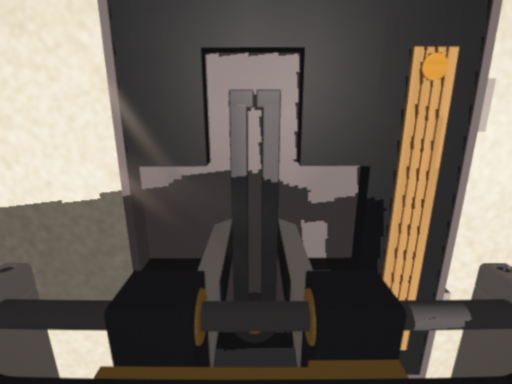

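Emit:
carry_out([
  {"offset": [0,0,-0.05],"turn": [0,0,0]},
  {"offset": [0,0,-0.03],"turn": [0,0,0]},
  {"offset": [0,0,0],"turn": [0,0,0]},
  {"offset": [0,0,0],"turn": [0,0,0]},
])

```text
time: 11.2
position: [0.4998, -0.2822, 0.0072]
tool_rot: [0.042, 0.706, -0.042, 0.706]
wrist_force: [-1.3, 1.0, 4.7]
width: 0.299
```

It's resting on the floor: the vertical force went from -2 to +5 N. Releasing.

Emit:
carry_out([
  {"offset": [0,0,0],"turn": [0,0,0]},
  {"offset": [0,0,0],"turn": [0,0,0]},
  {"offset": [0,0,0],"turn": [0,0,0]},
  {"offset": [0,0,0],"turn": [0,0,0]},
  {"offset": [0,0,0],"turn": [0,0,0]},
  {"offset": [0,0,0],"turn": [0,0,0]},
], fingers=0.3)

```text
time: 11.8
position: [0.4998, -0.282, 0.007]
tool_rot: [0.042, 0.706, -0.042, 0.706]
wrist_force: [0.2, -0.1, -0.6]
width: 0.699
```

Emit:
carry_out([
  {"offset": [0,0,0.2],"turn": [0,0,0]},
  {"offset": [0,0,0.5],"turn": [0,0,0]},
  {"offset": [0,0,0.8],"turn": [0,0,0]},
  {"offset": [0,-0.4,1],"turn": [0,0,0]},
  {"offset": [0,-0.8,0.8],"turn": [0,0,0]},
  {"offset": [0,-0.4,0.5],"turn": [0,0,0]},
  {"offset": [0,0,0],"turn": [0,0,0]},
  {"offset": [0,0,0],"turn": [0,0,0]},
])

```text
time: 12.6
position: [0.4996, -0.3458, 0.1592]
tool_rot: [0.042, 0.706, -0.042, 0.706]
wrist_force: [-0.0, -0.1, -1.3]
width: 0.701
```

```bash
python3 look.py fin1
python3 - <<'E'
from cell import bot
import cv2
for n in("scene","side"): cv2.imwrite(f"pics/{n}2.png",bot.camera(n)[:,:,::-1])
E
```

```text
12.65 [ 0.4995 -0.3452  0.1586] [-0.7304  0.7839  0.2151] 0.703158329958408 [ 0.9795  0.4921 -0.5671  1.6897  0.297   1.0477  0.1981]
[[-0.0006  0.1178  0.993 ]
 [ 0.0006  0.993  -0.1178]
 [-1.      0.0005 -0.0007]]
```

View pics/fin1.png

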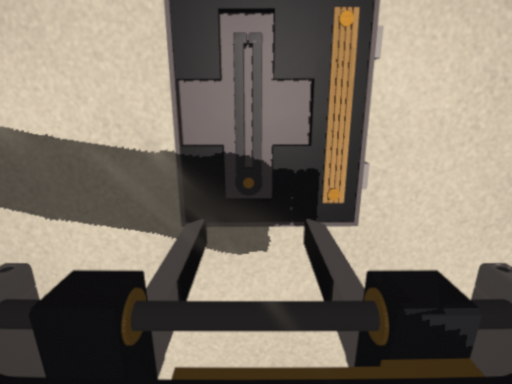

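View pics/scene2.png

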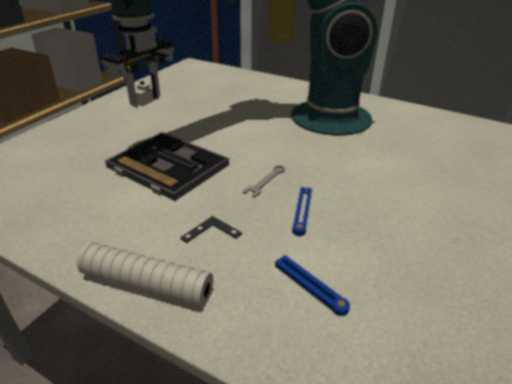

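Run:
```python
from h import *
import pickle
np.set_printoptions(precision=4,suppress=True)
c=pickle.load(open("fin1.pkl","rb"))
P=plane(c,[(248.5,183),(248.5,33)],.021);d=P[1]-P[0];L=np.linalg.norm(d)
m=P[0]+.07*d/L;print(P,L,np.degrees(np.arctan2(d[1],d[0])),m)
b=plane(c,[(220,12),(274,12),(272,198),(225,198)],.005);print(b,b.mean(0))
j=np.array([.1185,.993]);i=np.array([.993,-.1185]);e=m[:2]-[.501,-.271];print("across",e@i,"along",e@j)
```

```text
[[ 0.4921 -0.3466  0.021 ]
 [ 0.5114 -0.1931  0.021 ]] 0.15471438874367535 82.82334132913063 [ 0.5008 -0.2771  0.021 ]
[[ 0.4848 -0.1662  0.005 ]
 [ 0.5401 -0.1729  0.005 ]
 [ 0.5172 -0.3727  0.005 ]
 [ 0.4605 -0.3659  0.005 ]] [ 0.5007 -0.2695  0.005 ]
across 0.0005498536221166231 along -0.006082071319580041
```

The caliper is within 1 mm across and 6 mm along of the bay centre, shut and aligned within 1°. The arm is clear, so I'm handing in.

Run:
```python
from cell import bot
print(bot.hand_in())
```

```text
the job is handed in; nothing more can be done
None
```

I folded the caliper shut with one grip across both legs, about 60 mm from the pivot. I then carried it over, laid it in the long bay, let go and lifted clear. The job was handed in at about 13 s of the 38 s allowed.

**Last checks, from the final wrist picture:**
- **Shut:** the legs lie parallel and closed, and the gripper measured about 28 mm across them against a nominal 29 mm.
- **Position:** the caliper's centre is about 0.5 mm across and 6 mm along from the bay centre. Using the bay centre re-measured in that last picture, it is about 8 mm along.
- **Alignment:** it lies within about 1° of the bay's axis.
- **Height and flatness:** I didn't measure these after release. The vertical force went from about -2 to +5 N as it was lowered, which I took as contact with the floor.
- **Other objects:** in the final scene picture the bracket, wrench and blue look-alikes looked unmoved. I judged this by eye only.

**Failures and disagreements:**
- One move call was refused for leaving out "turn". The wrist picture right after it was taken while the arm was still moving, so its case heights disagreed (12 to 58 mm instead of 23). I didn't use that picture.
- Triangulated heights otherwise agreed with the given ones to about 6 mm, or better for the caliper's pivot (about 1 mm).

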